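# Put the seasoning caddy in order and inspect the salt shaker

### The arm

A 6-joint arm with a two-finger parallel gripper is mounted at the origin on a cart in front of the work surface, level with it; the furniture and walls round the work are solid. World frame = base frame: x ahead of the robot, y to its left, z up, the work surface at z = 0. Lengths are in m, angles in rad, forces in N, time in s.
With the tool pointing down it reaches from about 0.425 to 0.95 m from the base axis. Payload 3.5 kg.
Tool frame: the origin (TCP) lies midway between the tips of the shut fingers; the grasp point (between the pads) lies 19 mm behind it; z points along the fingers, y is the line along which they close (so a half turn about z gives the same grasp; the last joint's range is limited). The gripper opens to 85 mm and grips with 20 to 120 N. Pads are 22 mm wide; open, the fingers measure 114 mm over their backs; the gripper's body (76 mm by 85 mm) begins 54 mm behind the grasp point. The pads swing forward as they close: fully open they stand 13 mm farther back than shut.
Start: joints at [1.01, 0.286, 1.577, -0, 1.279, -0.15], TCP at [0.27, 0.619, 0.231] pointing down, gripper open.
Joint ranges: [-2.77, 2.77], [-0.9, 2.22], [0.21, 2.48], [-1.53, 4.67], [0.24, 2.81], [-2.84, 2.84]. Speed limits (rad/s): [2.79, 2.79, 3.14, 3.14, 3.14, 3.14].

### API

Orientations are given as a unit quaternion [x, y, z, w].
In Python, from plant import ctrl gives the robot as it stands. The module is installed in compiled form; this text tells all that it offers.
- The arm moves only by the shell command python3 -m inch 'ROWS' [FORCE]. ROWS is JSON, a list of rows, each a list of 5 numbers: the closure, from 0 (fully open) to 1 (shut), then the shift along the tool's x, y, z in m, then the turn about the tool's z in degrees. A call has 1 to 5 rows; each row is the pose to reach, as a shift and turn from the pose commanded when the call began, along the tool's axes at that moment; what a row does not reach only later rows make up. A row lasts 1/12 s, in which the tool goes at most 41.7 mm and 7.16 degrees, less where a joint would pass 70% of its speed; a pose out of reach is approached as far as the arm can. A call with a gripper value outside its range is refused whole. The fingers move at their own pace and stop on an object; FORCE is the grip in N (left out, the last holds). Time passes only in rows, so rows that repeat a pose let the fingers close. It gives the time, the measured TCP pose, the force, the opening and the grip force at its end, in the units of the state.
- ctrl.get_state(): the state, without advancing time (a new reading comes with each control period).
- ctrl.read_camera(name): name is "side" or "top"; returns a dict with "pixels" (384x512x3 uint8, red, green, blue), "depth" (384x512 float32, m along the optical axis (not along the pixel's ray), 0 where there is no reading), "fx", "fy", "cx", "cy" (pixels), "D" ([k1, k2, p1, p2, k3] as OpenCV has them; the pictures are not rectified), "xyz" and "rotation" of the camera in the world. Camera axes: x right, y down, z forward; pixel columns grow to the right and rows downward; lengths in m; the calibration is good to about 2 mm. A picture is of the moment at which its call begins.
- ctrl.sign_off(): hands the job in; it is judged then, once.
Trained networks look in a picture, given as the dict that the camera call returned (one of the last four; its "shot" number tells which), for a name from the list of things; names that differ only in an ending like _2 or _b are one class to them, and where a whole thing is asked for, a point or a joint stands for the part that bears it (a point fixed in the world has none). Each returns a list of dicts, best first, with "score" (0 to 1); they miss things now and then, are a little off and sometimes report something else, mostly with a low value. They report only what shows in the picture. A call takes as long as a camera call. They do not tell look-alikes from the thing itself.
- ctrl.spot_in(query, picture): "at" ([column, row] in pixels, amid what is visible of it).
- ctrl.tip_of(query, picture): "at" ([column, row] in pixels: a listed point, or the origin of a listed thing).
The state is a dict: "time": time; "qpos": joint angles; "dq": joint speeds; "joint_efforts": joint torques, N m; "eef_pos": TCP position; "tcp_rot": TCP orientation; "contact_force": force on the tool from outside, world axes, zero at the start; "wrist_torque": the same for the moment, N m; "opening": opening from 0.0 (shut) to 1.0 (fully open); "finger_force": force on a finger pad.
Only numpy, scipy, OpenCV 4.12 (cv2) and the standard library are available. Lean on these libraries where they do the work, as an engineer would, in place of code of your own. Each camera call takes 0.05 s, during which the arm holds its last target. There are 200 camera calls.

### The job

Check over the seasoning caddy: the wooden pepper mill and the slim spice jar have been put back in each other's wells, so swap them, keeping both upright and leaving each standing in the well where the other one was. Then draw the salt shaker up out of its well and tip it well over, some 50 to 80 degrees from upright with its dome still the higher end, so that its underside can be inspected. Finish while still holding it like that, still and clear of the caddy and what stands in it, at least 17 cm above the worktop, and do not knock the other jars or the gourds about.

Things in the scene. Friction and masses are not known exactly. Their poses are not given: they have to be found in the camera images.
- caddy: Long wooden block with four round wells in a row, fixed to the worktop, 88 x 304 mm and 38 mm high. Origin: centre of its underside, on the worktop. Its x axis runs across the row of wells, its y axis along the row from well0 to well3, z up. The four wells are alike: 66 mm across, 30 mm deep, 74 mm from centre to centre; their floors lie 8 mm above the worktop.
- well0 (a point): Centre of the floor of the first well, at the end of the row nearer the worktop's right-hand end (lowest world y). At the start the pepper mill stands in well0 and the spice jar in well1, or the other way round. Frame as the caddy's.
- well1 (a point): Centre of the floor of the second well; see well0.
- well2 (a point): Centre of the floor of the third well, which is empty at the start and can serve for parking.
- well3 (a point): Centre of the floor of the fourth well, at the other end of the row (highest world y), where the shaker stands at the start.
- pepper_mill: Waisted wooden pepper mill, 150 mm tall: body 58 mm across up to 108 mm, a round head 50 mm across from 109 to 139 mm (widest about 124 mm above the underside, the place to grasp), a 12 mm knob on top. About 0.18 kg. Origin: centre of its underside; z up its axis. The head does not turn.
- spice_jar: Slim round spice jar of clear material, 110 mm tall: body 41 mm across, screw cap 44 mm across from 88 to 110 mm (grasp it by the cap). About 0.11 kg. Origin: centre of its underside; z up its axis. The cap is fixed.
- shaker: Small clear salt shaker with a domed metal top, 90 mm tall: body 44 mm across up to 74 mm, dome 34 mm across. About 0.10 kg. It can be grasped round the body, 50 to 70 mm above its underside. Origin: centre of its underside; z up its axis, toward the dome.
- squat_jar: Bystander: squat lidded jar, 73 mm across, 70 mm tall, loose on the worktop. Origin: centre of its underside.
- pale_jar: Bystander: lidded jar, 73 mm across, 90 mm tall, loose on the worktop. Origin: centre of its underside.
- glass_jar: Bystander: lidded jar, 73 mm across, 100 mm tall, loose near the right end of the worktop. Origin: centre of its underside.
- gourd_a: Bystander: small gourd, about 61 mm across, 57 mm tall, loose toward the back. Origin: centre of its underside.
- gourd_b: Bystander: small gourd, about 67 mm across, 60 mm tall, loose near the front right edge. Origin: centre of its underside.
Mind the look-alikes: they are no part of the job. Leave any blue or purple look-alike of the spice_jar alone.

How it is judged:
On the way, in this order (a step that is already met when the one before it is completed fails the run):
1. the pepper mill and the spice jar stand upright, released, in each other's wells, the shaker still in its own (((horizontal distance between pepper_mill and well0 below 0.02 m and height (world z) of each of pepper_mill, spice_jar below 0.02 m and angle between each of pepper_mill, spice_jar's own z axis and vertical below 0.12 rad and linear speed of each of pepper_mill, spice_jar below 0.03 m/s and horizontal distance between spice_jar and well1 below 0.02 m) or (horizontal distance between pepper_mill and well1 below 0.02 m and height (world z) of each of pepper_mill, spice_jar below 0.02 m and angle between each of pepper_mill, spice_jar's own z axis and vertical below 0.12 rad and linear speed of each of pepper_mill, spice_jar below 0.03 m/s and horizontal distance between spice_jar and well0 below 0.02 m)) and distance of each of pepper_mill, spice_jar from where it was at the start of the episode above 0.05 m and contact force between the fingers and pepper_mill below 0.1 N and contact force between the fingers and spice_jar below 0.1 N and horizontal distance between shaker and well3 below 0.02 m and height (world z) of shaker below 0.02 m), for 0.2 s.
2. the shaker is drawn out of its well, clear of the caddy (height (world z) of shaker above 0.05 m and contact force between the fingers and shaker above 1 N), for 0.1 s.
At the end, for the whole second after the job is handed in: Mill and jar each stand upright (7 deg), untouched, on the floor of the other's first well (20 mm). The fingers hold the shaker still (under 50 mm/s), underside centre over 150 mm above the worktop, tilted 46 to 85 deg with the dome higher, touching neither caddy, mill nor jar (((horizontal distance between pepper_mill and well0 below 0.02 m and height (world z) of each of pepper_mill, spice_jar below 0.02 m and angle between each of pepper_mill, spice_jar's own z axis and vertical below 0.12 rad and linear speed of each of pepper_mill, spice_jar below 0.03 m/s and horizontal distance between spice_jar and well1 below 0.02 m) or (horizontal distance between pepper_mill and well1 below 0.02 m and height (world z) of each of pepper_mill, spice_jar below 0.02 m and angle between each of pepper_mill, spice_jar's own z axis and vertical below 0.12 rad and linear speed of each of pepper_mill, spice_jar below 0.03 m/s and horizontal distance between spice_jar and well0 below 0.02 m)) and distance of each of pepper_mill, spice_jar from where it was at the start of the episode above 0.05 m and contact force between each of the fingers, shaker and pepper_mill below 0.1 N and contact force between each of the fingers, shaker and spice_jar below 0.1 N and height (world z) of shaker above 0.15 m and angle between shaker's own z axis and vertical between 0.8 and 1.48 rad and contact force between the fingers and shaker above 1 N and linear speed of shaker below 0.05 m/s and contact force between shaker and caddy below 0.1 N); the arm keeps its last pose, push and grip.
It fails at once if the pepper mill or the spice jar was tipped more than 35 degrees (angle between any of pepper_mill, spice_jar's own z axis and vertical above 0.61 rad).
It fails at once if a bystander was pushed more than 40 mm (distance of any of squat_jar, pale_jar, glass_jar, gourd_a, gourd_b from where it was at the start of the episode above 0.04 m).
It also fails if it takes over 72 s, if anything falls off the work surface, if the arm or the gripper's body presses on something with over 40 N, if the wrist force passes 120 N, or if a joint passes its speed limit or range.

## Working session

There is one attempt and no reset: what is moved stays moved. The work goes in short steps, Python scripts to look and compute and a shell command to move; the robot and the scene stay as the last step left them, time stands still between calls to the robot, and variables do not carry over. Pictures are saved under pics/ and viewed, at most 12 in all, crops included, and the job is handed in when it is done.

```bash
mkdir -p pics
cat > h.py <<'E'
import numpy as np, cv2
from scipy.spatial.transform import Rotation as R
from plant import ctrl
def rot(c):
    r=np.array(c["rotation"],float)
    return R.from_quat(r).as_matrix() if r.size==4 else r.reshape(3,3)
def ray(c,uv):
    K=np.array([[c["fx"],0,c["cx"]],[0,c["fy"],c["cy"]],[0,0,1.]])
    p=cv2.undistortPoints(np.array([[uv]],float),K,np.array(c["D"],float))[0,0]
    return rot(c)@np.array([p[0],p[1],1.])
def at_z(c,uv,z):
    d=ray(c,uv);o=np.array(c["xyz"]);return o+d*(z-o[2])/d[2]
def at_depth(c,uv):
    u,v=int(round(uv[0])),int(round(uv[1]));w=c["depth"][max(v-2,0):v+3,max(u-2,0):u+3];w=w[w>0]
    return np.array(c["xyz"])+ray(c,uv)*(np.median(w) if w.size else np.nan)
def cloud(c):
    K=np.array([[c["fx"],0,c["cx"]],[0,c["fy"],c["cy"]],[0,0,1.]])
    v,u=np.mgrid[:384,:512];p=cv2.undistortPoints(np.stack([u,v],-1).reshape(-1,1,2).astype(float),K,np.array(c["D"],float))[:,0]
    d=c["depth"].reshape(-1,1);return (np.array(c["xyz"])+(np.c_[p,np.ones(len(p))]*d)@rot(c).T).reshape(384,512,3)
def save(c,n): cv2.imwrite(f"pics/{n}.png",c["pixels"][:,:,::-1])
E
python3 - <<'E'
from h import *
np.set_printoptions(precision=3,suppress=True)
print(ctrl.get_state())
ims=[]
for n in("top","side"):
    c=ctrl.read_camera(n);ims.append(c["pixels"]);print(n,c["xyz"],c["rotation"],c["fx"])
    for q in["caddy","pepper_mill","spice_jar","shaker","squat_jar","pale_jar","glass_jar","gourd_a","gourd_b"]:
        print(q,"spot",[(np.round(d["at"]),round(d["score"],2),at_depth(c,d["at"])) for d in ctrl.spot_in(q,c)[:3]])
    for q in["well0","well1","well2","well3","pepper_mill","spice_jar","shaker"]:
        print(q,"tip",[(np.round(d["at"]),round(d["score"],2),at_z(c,d["at"],.008)) for d in ctrl.tip_of(q,c)[:3]])
    save(c,n+"0")
E
```

```text
{'time': 0.0, 'qpos': array([ 1.01 ,  0.287,  1.578, -0.   ,  1.279, -0.15 ]), 'dq': array([ 0.   ,  0.001,  0.   , -0.001, -0.001, -0.001]), 'joint_efforts': array([  0.001, -40.599, -29.262,  -0.   ,   0.006,  -0.   ]), 'eef_pos': array([0.269, 0.618, 0.23 ]), 'tcp_rot': array([ 0.204,  0.979, -0.001, -0.   ]), 'contact_force': array([0.48 , 0.173, 0.472]), 'wrist_torque': array([ 0.018, -0.001, -0.024]), 'finger_force': 0.0, 'opening': 0.9984432496421545}
top [0.265 0.187 0.95 ] [-0.702  0.706 -0.066  0.062] 360.69137149782756
caddy spot [(array([225., 198.]), 0.63, array([0.415, 0.241, 0.008]))]
pepper_mill spot []
spice_jar spot [(array([148., 206.]), 0.78, array([0.379, 0.418, 0.109])), (array([154., 255.]), 0.76, array([0.266, 0.4  , 0.11 ])), (array([122., 242.]), 0.76, array([0.294, 0.476, 0.11 ]))]
shaker spot [(array([192., 211.]), 0.69, array([0.37 , 0.313, 0.095]))]
squat_jar spot [(array([168., 131.]), 0.63, array([0.581, 0.385, 0.07 ]))]
pale_jar spot [(array([139., 143.]), 0.8, array([0.541, 0.452, 0.091]))]
glass_jar spot []
gourd_a spot [(array([330., 161.]), 0.87, 
[... 2520 characters left out ...]
ray([252., 203.]), 0.86, array([0.455, 0.2  , 0.008])), (array([277., 211.]), 0.74, array([0.468, 0.113, 0.008])), (array([205., 199.]), 0.71, array([0.378, 0.313, 0.008]))]
well3 tip [(array([252., 203.]), 0.86, array([0.455, 0.2  , 0.008])), (array([277., 211.]), 0.74, array([0.468, 0.113, 0.008])), (array([205., 199.]), 0.71, array([0.378, 0.313, 0.008]))]
pepper_mill tip [(array([279., 210.]), 0.59, array([0.475, 0.114, 0.008]))]
spice_jar tip [(array([254., 206.]), 0.88, array([0.448, 0.181, 0.008])), (array([181., 189.]), 0.69, array([0.373, 0.424, 0.008])), (array([225., 201.]), 0.17, array([0.412, 0.264, 0.008]))]
shaker tip [(array([205., 202.]), 0.63, array([0.368, 0.298, 0.008]))]
```

View pics/top0.png

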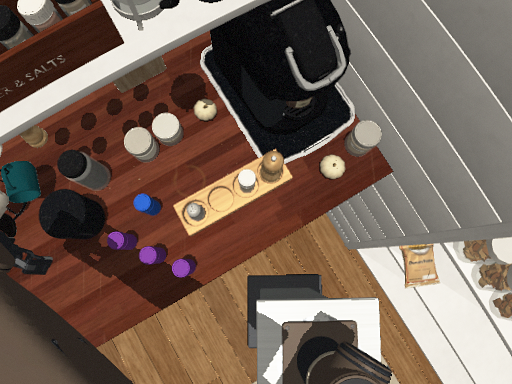

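View pics/side0.png

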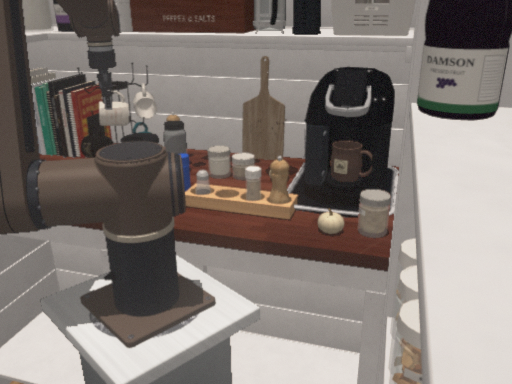

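Run:
```python
from h import *
np.set_printoptions(precision=4,suppress=True)
c=ctrl.read_camera("top");P=cloud(c).reshape(-1,3);P=P[np.isfinite(P).all(1)&(c["depth"].reshape(-1)>0)]
def sel(xy,r,z0,z1):
    Q=P[(np.hypot(*(P[:,:2]-xy).T)<r)&(P[:,2]>z0)&(P[:,2]<z1)];(cx,cy),rad=cv2.minEnclosingCircle(Q[:,:2].astype(np.float32));return len(Q),Q.mean(0),cx,cy,rad
print("mill",sel((.475,.117),.04,.125,.165));print("knob",sel((.475,.117),.04,.147,.17))
print("jar",sel((.443,.185),.035,.109,.13));print("shaker",sel((.378,.315),.035,.07,.11));print("dome",sel((.378,.315),.035,.09,.11))
Q=P[(P[:,2]>.032)&(P[:,2]<.043)&(np.hypot(*(P[:,:2]-(.425,.216)).T)<.17)]
r=cv2.minAreaRect((Q[:,:2]*1000).astype(np.float32));print("caddy",r,cv2.boxPoints(r))
ax=np.array([.9,.44])
for t in np.arange(.05,.2,.02):
  for w in(.475,.117),(.443,.185):
    m=P[np.hypot(*(P[:,:2]-(np.array(w)+ax*t)).T)<.03];print(round(t,2),w,m[:,2].max() if len(m) else None)
```

```text
mill (351, array([0.4795, 0.1237, 0.1413]), 0.4827110469341278, 0.12265937775373459, 0.025112343952059746)
knob (39, array([0.4811, 0.1235, 0.1525]), 0.48085182905197144, 0.12327086925506592, 0.013334103859961033)
jar (252, array([0.445 , 0.1846, 0.1175]), 0.4457644522190094, 0.18472030758857727, 0.021425297483801842)
shaker (170, array([0.3731, 0.3127, 0.0914]), 0.37428998947143555, 0.31436964869499207, 0.017106669023633003)
dome (117, array([0.3736, 0.3138, 0.0945]), 0.3738749921321869, 0.31407153606414795, 0.015761880204081535)
caddy ((427.72760009765625, 219.3955078125), (88.66236114501953, 304.28057861328125), 29.28351593017578) [[314.6449 330.41  ]
 [463.4781  65.0134]
 [540.8103 108.381 ]
 [391.9771 373.7776]]
0.05 (0.475, 0.117) 0.14713344198492762
0.05 (0.443, 0.185) 0.1190505524152129
0.07 (0.475, 0.117) 0.040945928363981476
0.07 (0.443, 0.185) 0.041823351846442924
0.09 (0.475, 0.117) 0.025822989175804723
0.09 (0.443, 0.185) 0.0054873784422098115
0.11 (0.475, 0.117) 0.02535751821500387
0.11 (0.443, 0.185) 0.0054873784422098115
0.13 (0.475, 0.117) 0.22957826371857426
0.13 (0.443, 0.185) 0.0049360189571209245
0.15 (0.475, 0.117) 0.2504093460398008
0.15 (0.443, 0.185) 0.0049360189571209245
0.17 (0.475, 0.117) 0.27205171710895903
0.17 (0.443, 0.185) 0.4411843348782951
0.19 (0.475, 0.117) 0.44161650090922566
0.19 (0.443, 0.185) 0.511592998043652
```

```bash
cat >> h.py <<'E'
ROW=np.array([-.489,.8722]);AX=np.array([.8722,.489]);C=np.array([.4277,.2194])
W=[C+ROW*.074*(i-1.5) for i in range(4)]
def go(xy,z,yaw):
    "print tool shift (mm) and turn (deg) to reach xy,z with tool y at yaw deg (mod 180)"
    s=ctrl.get_state();M=R.from_quat(s["tcp_rot"]).as_matrix()
    d=M.T@(np.r_[xy,z]-s["eef_pos"]);y=np.degrees(np.arctan2(M[1,1],M[0,1]))
    print("t",round(s["time"],2),"pos",np.round(s["eef_pos"],4),"yaw",round(y,2),"q",np.round(s["qpos"],2),"F",np.round(s["contact_force"],1),"open",round(s["opening"],3),"ff",s["finger_force"],"| shift mm",np.round(d*1000,1),"turn",round(-((yaw-y+90)%180-90),1))
E
python3 -m inch '[[0,-0.028,-0.028,0,7],[0,-0.056,-0.056,0,14],[0,-0.085,-0.083,0,21],[0,-0.114,-0.111,0,28],[0,-0.143,-0.139,0,35]]' 40
python3 -c "
from h import *
go(np.array([.4457,.186]),.15,29.3)"
```

```text
time: 2.17
eef_pos: [0.3454, 0.4327, 0.2314]
tcp_rot: [0.491, 0.871, 0.0, 0.0]
contact_force: [1.9, 0.4, 0.6]
opening: 1.001
finger_force: 0.0
t 2.17 pos [0.3454 0.4327 0.2314] yaw 31.16 q [ 0.71  0.02  1.88 -0.    1.25  0.17] F [1.9 0.4 0.6] open 1.001 ff 0.0 | shift mm [-263.   -41.9   81.4] turn 1.9
```

```bash
python3 -m inch '[[0,-0.04,-0.006,0,2],[0,-0.08,-0.013,0,2],[0,-0.12,-0.02,0,2],[0,-0.16,-0.026,0,2],[0,-0.2,-0.032,0,2]]' >/dev/null
python3 -m inch '[[0,-0.035,-0.006,0,0],[0,-0.063,-0.010,0.02,0],[0,-0.063,-0.010,0.05,0],[0,-0.063,-0.010,0.08,0],[0,-0.063,-0.010,0.08,0]]' >/dev/null
python3 - <<'E'
from h import *
go(np.array([.4457,.186]),.083,29.3)
c=ctrl.read_camera("side");cv2.imwrite("pics/s1.png",cv2.resize(c["pixels"][80:250,130:360,::-1],None,fx=3,fy=3))
E
```

```text
t 3.0 pos [0.4405 0.1856 0.1454] yaw 29.36 q [ 0.19 -0.06  2.12  0.    1.09 -0.33] F [-1.2 -0.7 -0.3] open 0.998 ff 0.0 | shift mm [-2.5  5.4 62.4] turn 0.1
```

View pics/s1.png

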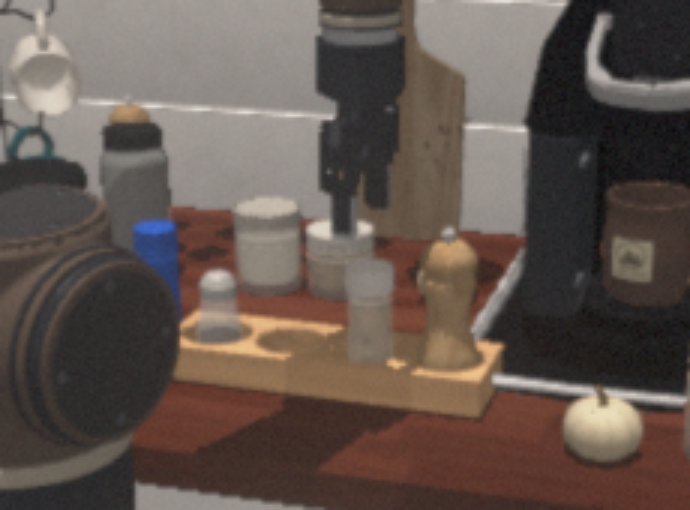

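```bash
python3 -m inch '[[0,-0.002,0.005,0.0,0],[0,-0.002,0.005,0.02,0],[0,-0.002,0.005,0.045,0],[0,-0.002,0.005,0.062,0],[0,-0.002,0.005,0.062,0]]'
python3 - <<'E'
from h import *
go(np.array([.4457,.186]),.083,29.3)
c=ctrl.read_camera("side");cv2.imwrite("pics/s2.png",cv2.resize(c["pixels"][100:250,180:330,::-1],None,fx=4,fy=4))
E
```

```text
time: 3.47
eef_pos: [0.4492, 0.1883, 0.0883]
tcp_rot: [0.504, 0.864, -0.001, -0.001]
contact_force: [-0.9, 0.6, -0.6]
opening: 0.998
finger_force: 0.0
t 3.47 pos [0.4492 0.1883 0.0883] yaw 29.52 q [ 0.19  0.05  2.14 -0.    0.96 -0.33] F [-0.9  0.6 -0.6] open 0.998 ff 0.0 | shift mm [-0.3 -4.2  5.3] turn 0.2
```

View pics/s2.png

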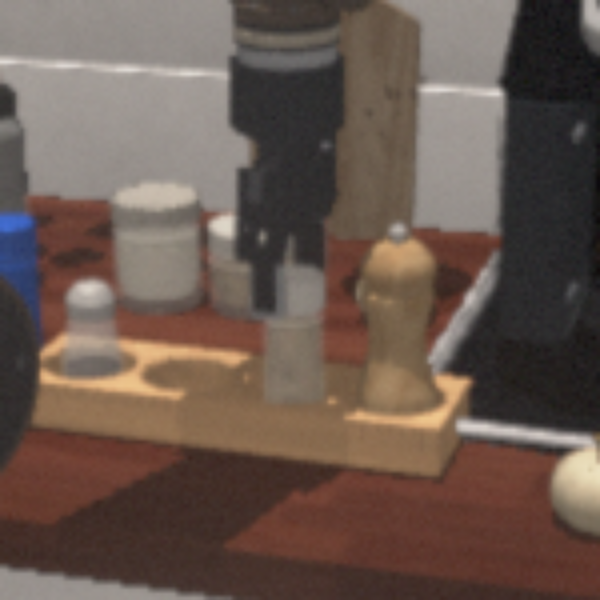

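```bash
python3 -m inch '[[0,0,-0.003,0.005,0],[0,0,-0.003,0.005,0],[0.3,0,-0.003,0.005,0],[0.6,0,-0.003,0.005,0],[1,0,-0.003,0.005,0]]' 40
python3 -m inch '[[1,0,0,0,0],[1,0,0,0,0],[1,0,0,0,0],[1,0,0,0,0]]'
python3 -c "
from h import *
go(W[2],.083,29.3)"
```

```text
time: 3.93
eef_pos: [0.4479, 0.1866, 0.0853]
tcp_rot: [0.504, 0.864, 0.001, 0.001]
contact_force: [-0.3, 0.7, 0.8]
opening: 0.607
finger_force: 0.0
time: 4.27
eef_pos: [0.4476, 0.1864, 0.0852]
tcp_rot: [0.504, 0.864, -0.0, 0.0]
contact_force: [-1.5, -0.5, 6.0]
opening: 0.498
finger_force: 40.1
t 4.27 pos [0.4476 0.1864 0.0852] yaw 29.47 q [ 0.19  0.04  2.14 -0.    0.95 -0.33] F [-1.5 -0.5  6. ] open 0.498 ff 40.080962777137756 | shift mm [75.5 -1.   2.2] turn 0.2
```

```bash
python3 -m inch '[[1,0,0,-0.025,0],[1,0,0,-0.05,0],[1,0.025,-0.001,-0.05,0],[1,0.05,-0.001,-0.05,0],[1,0.075,-0.001,-0.05,0]]' >/dev/null
python3 -m inch '[[1,0,0,0,0],[1,0,0,0,0],[1,0,0,0.0,0]]'
python3 -c "
from h import *
go(W[2],.086,29.3)"
```

```text
time: 4.93
eef_pos: [0.4093, 0.251, 0.1338]
tcp_rot: [0.504, 0.864, -0.0, -0.0]
contact_force: [-0.2, -0.7, -1.4]
opening: 0.501
finger_force: 41.2
t 4.93 pos [0.4093 0.251  0.1338] yaw 29.49 q [ 0.34 -0.04  2.13 -0.    1.06 -0.18] F [-0.2 -0.7 -1.4] open 0.501 ff 41.233550906181335 | shift mm [ 0.4  0.6 47.8] turn 0.2
```

```bash
python3 -m inch '[[1,0,0,0.02,0],[1,0,0,0.036,0],[1,0,0,0.046,0],[1,0,0,0.048,0],[1,0,0,0.048,0]]' 
python3 -m inch '[[0.3,0,0,0,0],[0,0,0,0,0],[0,0,0,0,0],[0,0,0,0,0],[0,0,0,0,0]]'
python3 -m inch '[[0,0,0,-0.02,0],[0,0,0,-0.05,0],[0,0,0,-0.09,0],[0,0,0,-0.12,0],[0,0,0,-0.12,0]]'
python3 - <<'E'
from h import *
go(W[0]+[.000,.0003],.106,29.3)
c=ctrl.read_camera("side");cv2.imwrite("pics/s3.png",cv2.resize(c["pixels"][100:250,180:330,::-1],None,fx=4,fy=4))
E
```

```text
time: 5.35
eef_pos: [0.4093, 0.2504, 0.0856]
tcp_rot: [0.505, 0.863, -0.001, -0.001]
contact_force: [0.3, 0.5, -1.9]
opening: 0.502
finger_force: 40.8
time: 5.77
eef_pos: [0.4098, 0.2514, 0.0868]
tcp_rot: [0.504, 0.864, 0.0, 0.0]
contact_force: [0.0, 0.2, -1.0]
opening: 1.001
finger_force: 0.0
time: 6.18
eef_pos: [0.4134, 0.2528, 0.2145]
tcp_rot: [0.504, 0.864, 0.006, 0.005]
contact_force: [1.0, 0.4, 0.7]
opening: 1.002
finger_force: 0.0
t 6.18 pos [0.4134 0.2528 0.2145] yaw 29.48 q [ 0.34 -0.14  2.06 -0.    1.21 -0.18] F [1.  0.4 0.7] open 1.002 ff 0.0 | shift mm [-146.6   -5.8  108.8] turn 0.2
```

View pics/s3.png

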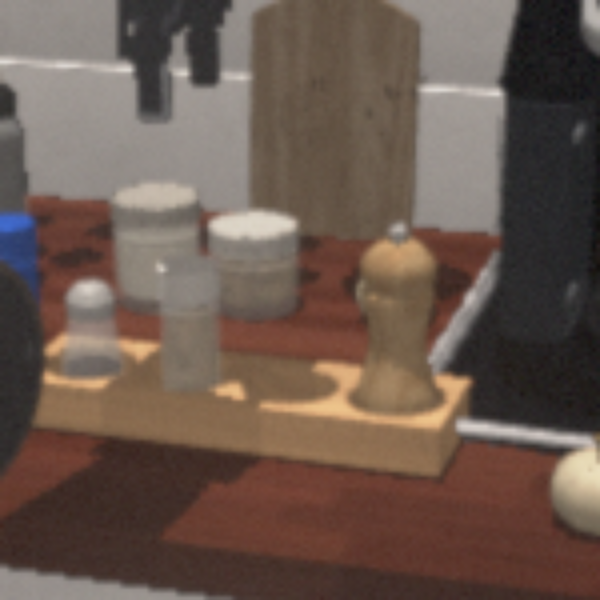

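The picture shows the jar standing upright in well2 (crop 190,325), well1 empty and the mill untouched in well0 (crop 400,320). Next is the mill.

```bash
python3 -m inch '[[0,-0.037,-0.001,0,0],[0,-0.074,-0.001,0,0],[0,-0.111,-0.001,0,0],[0,-0.148,-0.001,0,0],[0,-0.148,-0.001,0.0,0]]' >/dev/null
python3 -m inch '[[0,0,0,0,0],[0,0,0,0,0]]' 
python3 -c "
from h import *
go(np.array([.482,.123]),.107,29.3)"
```

```text
time: 6.82
eef_pos: [0.4805, 0.1221, 0.205]
tcp_rot: [0.504, 0.864, -0.001, -0.001]
contact_force: [-0.2, -0.3, 0.3]
opening: 1.002
finger_force: 0.0
t 6.82 pos [0.4805 0.1221 0.205 ] yaw 29.42 q [ 0.04 -0.09  2.03  0.    1.2  -0.47] F [-0.2 -0.3  0.3] open 1.002 ff 0.0 | shift mm [-0.1  2.  98. ] turn 0.1
```

```bash
python3 -m inch '[[0,0,0.001,0.03,0],[0,0,0.001,0.06,0],[0,0,0.001,0.085,0],[0,0,0.001,0.098,0],[0,0,0.001,0.098,0]]' 
python3 -m inch '[[0.2,0,0,0,0],[0.4,0,0,0,0],[1,0,0,0,0],[1,0,0,0,0],[1,0,0,0,0]]'
python3 -m inch '[[1,0,0,0,0],[1,0,0,0,0],[1,0,0,0,0]]'
python3 -c "
from h import *
go(W[1],.107,29.3)"
```

```text
time: 7.23
eef_pos: [0.4781, 0.1237, 0.1039]
tcp_rot: [0.503, 0.864, -0.002, -0.004]
contact_force: [-0.5, 0.2, 0.5]
opening: 0.999
finger_force: 0.0
time: 7.65
eef_pos: [0.4833, 0.1226, 0.1104]
tcp_rot: [0.504, 0.864, 0.001, 0.001]
contact_force: [-2.3, -0.6, 6.0]
opening: 0.542
finger_force: 41.0
time: 7.9
eef_pos: [0.4833, 0.1225, 0.1104]
tcp_rot: [0.504, 0.864, 0.001, 0.001]
contact_force: [-2.7, -0.4, 6.0]
opening: 0.544
finger_force: 41.0
t 7.9 pos [0.4833 0.1225 0.1104] yaw 29.46 q [ 0.04  0.03  2.1   0.    1.   -0.47] F [-2.7 -0.4  6. ] open 0.544 ff 40.99962003147084 | shift mm [74.8 -0.9  3.3] turn 0.2
```

```bash
python3 -m inch '[[0.2,0,0,0,0],[0.2,0,0,0.0,0],[0.2,0,0,0.004,0],[0.2,0,0,0.005,0],[0.2,0,0,0.005,0]]' 
python3 -m inch '[[1,0,0,0,0],[1,0,0,0,0],[1,0,0,0,0],[1,0,0,0,0],[1,0,0,0,0]]' 60
python3 -m inch '[[1,0,0,-0.01,0],[1,0,0,-0.025,0],[1,0,0,-0.05,0],[1,0,0,-0.05,0],[1,0,0,-0.05,0]]'
python3 - <<'E'
from h import *
go(W[1],.107,29.3)
c=ctrl.read_camera("side");cv2.imwrite("pics/s4.png",cv2.resize(c["pixels"][100:250,180:330,::-1],None,fx=4,fy=4))
E
```

```text
time: 8.32
eef_pos: [0.4817, 0.1224, 0.1025]
tcp_rot: [0.504, 0.864, -0.0, -0.001]
contact_force: [0.4, -0.2, -0.4]
opening: 0.796
finger_force: 0.0
time: 8.73
eef_pos: [0.4825, 0.1224, 0.1036]
tcp_rot: [0.504, 0.864, 0.0, 0.0]
contact_force: [-0.4, -0.1, 0.2]
opening: 0.54
finger_force: 61.8
time: 9.15
eef_pos: [0.4832, 0.1225, 0.1546]
tcp_rot: [0.504, 0.864, 0.001, 0.001]
contact_force: [0.2, 0.5, -2.8]
opening: 0.543
finger_force: 62.0
t 9.15 pos [0.4832 0.1225 0.1546] yaw 29.47 q [ 0.04 -0.03  2.07  0.    1.09 -0.47] F [ 0.2  0.5 -2.8] open 0.543 ff 61.95970771430041 | shift mm [74.7 -0.9 47.5] turn 0.2
```

View pics/s4.png

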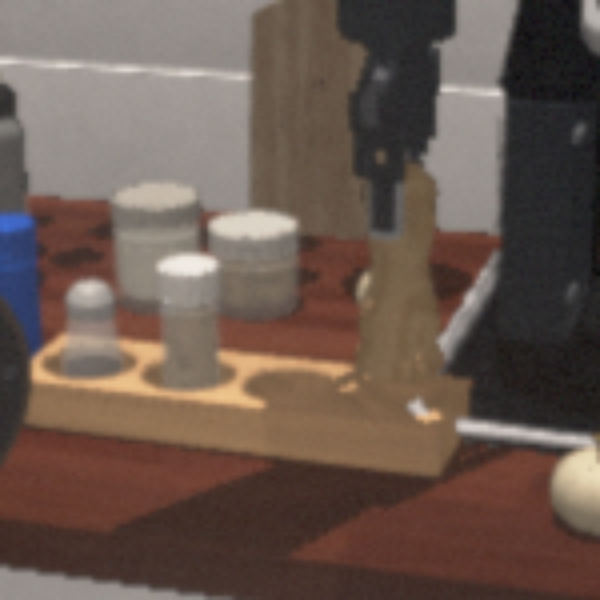

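The mill hangs upright from the fingers, above well0, and the jar stands in well2 (crop 190,320).

```bash
python3 -m inch '[[1,0.02,-0.001,0,0],[1,0.04,-0.001,0,0],[1,0.06,-0.001,0,0],[1,0.075,-0.001,0,0],[1,0.075,-0.001,0,0]]' >/dev/null
python3 -m inch '[[1,0,0,0,0],[1,0,0,0.015,0],[1,0,0,0.03,0],[1,0,0,0.04,0],[1,0,0,0.04,0]]'
python3 -c "
from h import *
go(W[1],.104,29.3)"
```

```text
time: 10.03
eef_pos: [0.4433, 0.1863, 0.1103]
tcp_rot: [0.505, 0.863, -0.001, -0.002]
contact_force: [-0.6, 0.5, -3.2]
opening: 0.543
finger_force: 62.1
t 10.03 pos [0.4433 0.1863 0.1103] yaw 29.4 q [ 0.19 -0.    2.14 -0.    1.01 -0.33] F [-0.6  0.5 -3.2] open 0.543 ff 62.09792119766634 | shift mm [-0.5  2.6  6.3] turn 0.1
```

```bash
python3 -m inch '[[1,0,0.001,0.0,0],[1,0,0.001,0.005,0],[1,0,0.001,0.009,0],[1,0,0.001,0.011,0],[1,0,0.001,0.011,0]]'
python3 -m inch '[[1,0,0,0,0],[0.4,0,0,0,0],[0,0,0,0,0],[0,0,0,0,0],[0,0,0,0,0]]'
python3 -m inch '[[0,0,0,0,0],[0,0,0,-0.03,0],[0,0,0,-0.07,0],[0,0,0,-0.11,0],[0,0,0,-0.11,0]]'
python3 - <<'E'
from h import *
go(W[2],.084,29.3)
c=ctrl.read_camera("side");cv2.imwrite("pics/s5.png",cv2.resize(c["pixels"][100:250,180:330,::-1],None,fx=4,fy=4))
E
```

```text
time: 10.45
eef_pos: [0.446, 0.1877, 0.1035]
tcp_rot: [0.504, 0.864, -0.0, 0.0]
contact_force: [-0.8, -1.2, 3.2]
opening: 0.538
finger_force: 62.8
time: 10.87
eef_pos: [0.4454, 0.1878, 0.1022]
tcp_rot: [0.504, 0.864, 0.0, 0.0]
contact_force: [0.3, -0.2, 0.2]
opening: 0.988
finger_force: 0.0
time: 11.28
eef_pos: [0.4501, 0.1888, 0.2216]
tcp_rot: [0.504, 0.864, 0.005, 0.006]
contact_force: [1.2, 1.3, 1.6]
opening: 0.999
finger_force: 0.0
t 11.28 pos [0.4501 0.1888 0.2216] yaw 29.48 q [ 0.19 -0.14  2.04  0.    1.22 -0.33] F [1.2 1.3 1.6] open 0.999 ff 0.0 | shift mm [ 75.4  -6.4 137.1] turn 0.2
```

View pics/s5.png

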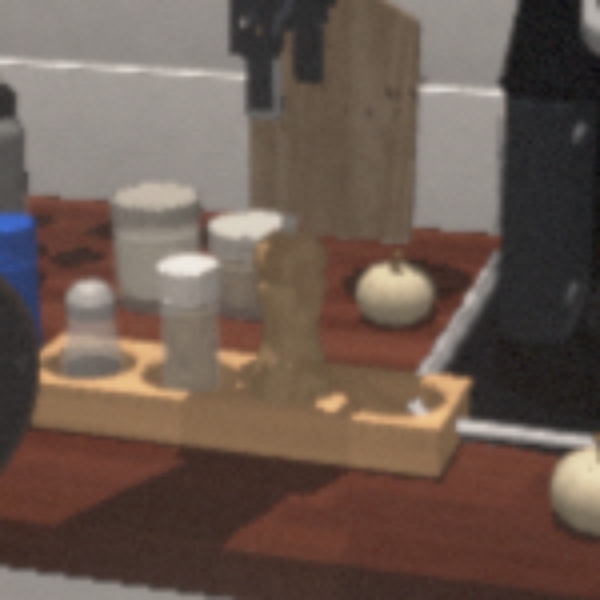

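The mill stands upright in well1 (crop 290,320), and the jar still waits in well2. Next, the jar goes to well0.

```bash
python3 -m inch '[[0,0.037,0,0,0],[0,0.075,-0.001,0,0],[0,0.075,-0.001,0.0,0],[0,0.075,-0.001,0,0],[0,0.075,-0.001,0,0]]' 
python3 -c "
from h import *
go(W[2],.085,29.3)"
```

```text
time: 11.75
eef_pos: [0.4072, 0.2523, 0.2113]
tcp_rot: [0.504, 0.864, -0.001, -0.0]
contact_force: [0.1, 0.9, -0.0]
opening: 0.997
finger_force: 0.0
t 11.75 pos [0.4072 0.2523 0.2113] yaw 29.51 q [ 0.34 -0.14  2.06 -0.    1.22 -0.17] F [ 0.1  0.9 -0. ] open 0.997 ff 0.0 | shift mm [ -1.7   2.  126.3] turn 0.2
```

```bash
python3 -m inch '[[0,-0.001,0.001,0.035,0],[0,-0.001,0.001,0.07,0],[0,-0.001,0.001,0.105,0],[0,-0.001,0.001,0.126,0],[0,-0.001,0.001,0.126,0]]' 
python3 -m inch '[[0,0,0,0,0],[0.3,0,0,0,0],[1,0,0,0,0],[1,0,0,0,0],[1,0,0,0,0]]' 40
python3 -m inch '[[1,0,0,0,0],[1,0,0,0,0],[1,0,0,0,0],[1,0,0,-0.015,0],[1,0,0,-0.03,0]]'
python3 -c "
from h import *
go(W[0],.25,29.3)"
```

```text
time: 12.17
eef_pos: [0.4053, 0.2495, 0.0805]
tcp_rot: [0.505, 0.863, -0.005, -0.004]
contact_force: [-1.6, -0.8, -0.7]
opening: 1.001
finger_force: 0.0
time: 12.58
eef_pos: [0.4101, 0.2524, 0.0884]
tcp_rot: [0.504, 0.864, 0.001, 0.001]
contact_force: [-0.7, -0.0, 4.7]
opening: 0.497
finger_force: 39.9
time: 13.0
eef_pos: [0.4081, 0.2519, 0.1161]
tcp_rot: [0.504, 0.864, -0.001, -0.001]
contact_force: [0.4, 0.5, -1.7]
opening: 0.503
finger_force: 40.9
t 13.0 pos [0.4081 0.2519 0.1161] yaw 29.47 q [ 0.34 -0.02  2.14  0.    1.02 -0.17] F [ 0.4  0.5 -1.7] open 0.503 ff 40.94336271286011 | shift mm [-148.9    0.4 -133.9] turn 0.2
```

```bash
python3 -m inch '[[1,0,0,-0.03,0],[1,0,0,-0.06,0],[1,0,0,-0.09,0],[1,0,0,-0.12,0],[1,0,0,-0.146,0]]' >/dev/null
python3 -m inch '[[1,0,0,0,0],[1,-0.035,0,0,0],[1,-0.07,0,0,0],[1,-0.105,0,0,0],[1,-0.14,0,0,0]]' >/dev/null
python3 -m inch '[[1,-0.009,0,0,0],[1,-0.009,0,0,0],[1,-0.009,0,0,0],[1,-0.009,0,0.03,0],[1,-0.009,0,0.06,0]]' >/dev/null
python3 -m inch '[[1,0,0,0.03,0],[1,0,0,0.055,0],[1,0,0,0.06,0],[1,0,0,0.06,0]]'
python3 -c "
from h import *
go(W[0],.087,29.3)"
```

```text
time: 14.58
eef_pos: [0.4798, 0.1237, 0.14]
tcp_rot: [0.503, 0.864, -0.001, -0.002]
contact_force: [-0.6, -0.4, -2.3]
opening: 0.5
finger_force: 41.1
t 14.58 pos [0.4798 0.1237 0.14  ] yaw 29.57 q [ 0.05 -0.01  2.09  0.    1.07 -0.47] F [-0.6 -0.4 -2.3] open 0.5 ff 41.14041209220886 | shift mm [-2.1  1.6 53. ] turn 0.3
```

```bash
python3 -m inch '[[1,-0.001,0.001,0.015,0],[1,-0.001,0.001,0.03,0],[1,-0.001,0.001,0.045,0],[1,-0.001,0.001,0.054,0],[1,-0.001,0.001,0.054,0]]'
python3 -m inch '[[1,0,0,0,0],[1,0,0,0.0,0]]'
python3 -c "
from h import *
go(W[0],.086,29.3)"
```

```text
time: 15.0
eef_pos: [0.4836, 0.1226, 0.0885]
tcp_rot: [0.504, 0.864, -0.0, -0.0]
contact_force: [0.5, 0.5, -1.1]
opening: 0.505
finger_force: 41.0
time: 15.17
eef_pos: [0.4847, 0.1224, 0.0899]
tcp_rot: [0.504, 0.864, 0.001, 0.001]
contact_force: [-0.5, -0.4, -0.1]
opening: 0.506
finger_force: 41.0
t 15.17 pos [0.4847 0.1224 0.0899] yaw 29.48 q [ 0.04  0.07  2.11  0.    0.96 -0.47] F [-0.5 -0.4 -0.1] open 0.506 ff 40.98143398761749 | shift mm [ 1.6 -2.3  3.9] turn 0.2
```

```bash
python3 -m inch '[[0.4,0,0,0,0],[0,0,0,0,0],[0,0,0,0,0],[0,0,0,0,0],[0,0,0,0,0]]'
python3 -m inch '[[0,0,0,-0.03,0],[0,0,0,-0.07,0],[0,0,0,-0.11,0],[0,0,0,-0.14,0],[0,0,0,-0.14,0]]' >/dev/null
python3 -m inch '[[0,0.04,0,0,0],[0,0.08,0,0,0],[0,0.12,0,0,0],[0,0.16,0,0,-7],[0,0.2,0,0,-14]]' >/dev/null
python3 -m inch '[[0,0,0,0,-7],[0,0,0,0,-14],[0,0,0,0,-21],[0,0,0,0,-28],[0,0,0,0,-35]]' >/dev/null
python3 -m inch '[[0,0,0,0,-7],[0,0,0,0,-14],[0,0,0,0,-21],[0,0,0,0,-28],[0,0,0,0,-35]]' >/dev/null
python3 - <<'E'
from h import *
go(np.array([.374,.315]),.045,119.3)
c=ctrl.read_camera("side");a=cv2.resize(c["pixels"][100:250,180:330,::-1],None,fx=2.66,fy=2.66)
c=ctrl.read_camera("top");b=cv2.resize(c["pixels"][120:270,150:300,::-1],None,fx=2.66,fy=2.66)
cv2.imwrite("pics/s6.png",np.hstack([a,b]))
P=cloud(c).reshape(-1,3)
for n,w,z in("mill",W[1],.13),("jar",W[0],.105):
    Q=P[(np.hypot(*(P[:,:2]-w).T)<.04)&(P[:,2]>z)&(P[:,2]<.165)]
    if len(Q): print(n,len(Q),cv2.minEnclosingCircle(Q[:,:2].astype(np.float32)),np.round(Q[:,2].max(),3),w)
E
```

```text
time: 15.58
eef_pos: [0.4838, 0.122, 0.0886]
tcp_rot: [0.504, 0.864, 0.0, 0.0]
contact_force: [-0.3, 0.7, 0.3]
opening: 0.999
finger_force: 0.0
t 17.25 pos [0.385  0.296  0.2277] yaw 113.81 q [ 0.45 -0.14  2.03 -0.    1.25 -1.54] F [-0.1  0.9  0.1] open 1.0 ff 0.0 | shift mm [  2.3  21.8 182.7] turn -5.5
mill 346 ((0.44664233922958374, 0.18807801604270935), 0.02468942664563656) 0.16 [0.445793  0.1871286]
jar 255 ((0.4848388433456421, 0.11886628717184067), 0.021336808800697327) 0.122 [0.481979  0.1225858]
```

View pics/s6.png

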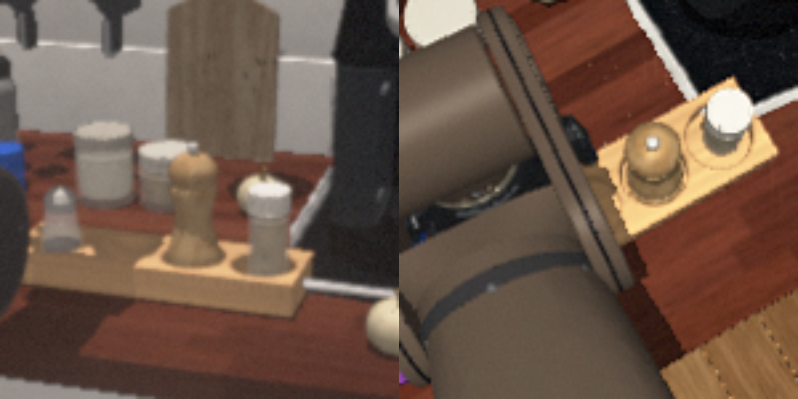

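The side view shows the mill upright in well1 (crop 193,205) and the jar in well0 (270,225), and the fits put them within 5 mm. Now the shaker.

```bash
python3 -m inch '[[0,0.002,0.022,0,-5.5],[0,0.002,0.022,0.0,-5.5],[0,0.002,0.022,0.03,-5.5],[0,0.002,0.022,0.06,-5.5],[0,0.002,0.022,0.08,-5.5]]' >/dev/null
python3 -m inch '[[0,0,0,0,0],[0,0,0,0,0]]'
python3 -c "
from h import *
go(np.array([.374,.3152]),.047,119.3)"
```

```text
time: 17.93
eef_pos: [0.374, 0.3149, 0.1472]
tcp_rot: [-0.249, 0.969, -0.0, -0.002]
contact_force: [-0.3, 0.0, 1.1]
opening: 0.998
finger_force: 0.0
t 17.93 pos [0.374  0.3149 0.1472] yaw 118.83 q [ 0.49 -0.04  2.1  -0.    1.09 -1.58] F [-0.3  0.   1.1] open 0.998 ff 0.0 | shift mm [ -0.5   0.2 100.2] turn -0.5
```

```bash
python3 -m inch '[[0,0,0,0.03,0],[0,0,0,0.06,0],[0,0,0,0.085,0],[0,0,0,0.1,0],[0,0,0,0.1,0]]' 
python3 -m inch '[[0,0,0,0,0],[0.3,0,0,0,0],[1,0,0,0,0],[1,0,0,0,0],[1,0,0,0,0]]' 40
python3 -m inch '[[1,0,0,0,0],[1,0,0,-0.02,0],[1,0,0,-0.05,0],[1,0,0,-0.08,0],[1,0,0,-0.08,0]]'
python3 -m inch '[[1,0,0,0,0],[1,0,0,0,0]]'
python3 -c "
from h import *
go(W[3]+AX*.075,.085,119.3)"
```

```text
time: 18.35
eef_pos: [0.3738, 0.3148, 0.0468]
tcp_rot: [-0.249, 0.968, -0.0, -0.002]
contact_force: [-0.3, 0.4, 0.1]
opening: 0.997
finger_force: 0.0
time: 18.77
eef_pos: [0.3757, 0.316, 0.0498]
tcp_rot: [-0.25, 0.968, 0.0, 0.001]
contact_force: [0.8, -1.2, 1.0]
opening: 0.455
finger_force: 0.8
time: 19.18
eef_pos: [0.3781, 0.3176, 0.1347]
tcp_rot: [-0.25, 0.968, 0.001, 0.006]
contact_force: [1.0, 0.2, 0.4]
opening: 0.421
finger_force: 39.7
time: 19.35
eef_pos: [0.3739, 0.3152, 0.1276]
tcp_rot: [-0.25, 0.968, -0.0, -0.001]
contact_force: [-0.9, 0.2, -3.0]
opening: 0.425
finger_force: 39.7
t 19.35 pos [0.3739 0.3152 0.1276] yaw 118.96 q [ 0.49 -0.01  2.11  0.    1.04 -1.58] F [-0.9  0.2 -3. ] open 0.425 ff 39.69704742659815 | shift mm [-75.1   1.5  42.5] turn -0.3
```

```bash
cat >> h.py <<'E'
def held(rad=.08,zmin=.042,dz=.012):
    s=ctrl.get_state();t=s["eef_pos"];c=ctrl.read_camera("side");P=cloud(c).reshape(-1,3)[(c["depth"]>0).reshape(-1)]
    d=P[:,:2]-t[:2];Q=P[(np.hypot(*d.T)<rad)&(P[:,2]>zmin)&(P[:,2]<t[2]+.05)];e=(Q[:,:2]-t[:2])
    print("TCP",np.round(t,4))
    for z in np.arange(zmin,t[2]+.05,.008):
        m=(Q[:,2]>=z)&(Q[:,2]<z+.008)
        if m.sum()>2: print("z",round(z-t[2],3),"n",m.sum(),"along -AX(tool x)",np.round(np.percentile(e[m]@-AX,[5,95])*1000),"row",np.round(np.percentile(e[m]@ROW,[5,95])*1000))
    return c
E
python3 -c "
from h import *
held(.05)"
```

```text
TCP [0.3739 0.3152 0.1276]
z -0.046 n 19 along -AX(tool x) [ 8. 25.] row [-17.  11.]
z -0.038 n 36 along -AX(tool x) [ 7. 27.] row [-19.  11.]
z -0.03 n 38 along -AX(tool x) [ 8. 26.] row [-20.  13.]
z -0.022 n 45 along -AX(tool x) [ 4. 28.] row [-20.  14.]
z -0.014 n 45 along -AX(tool x) [ 7. 27.] row [-20.  12.]
z -0.006 n 46 along -AX(tool x) [ 6. 28.] row [-21.  16.]
z 0.002 n 57 along -AX(tool x) [ 6. 24.] row [-26.  23.]
z 0.01 n 72 along -AX(tool x) [ 3. 21.] row [-29.  25.]
z 0.018 n 63 along -AX(tool x) [-1. 21.] row [-30.  31.]
z 0.026 n 68 along -AX(tool x) [-1. 21.] row [-29.  30.]
z 0.034 n 74 along -AX(tool x) [ 2. 18.] row [-30.  30.]
z 0.042 n 80 along -AX(tool x) [-5. 16.] row [-41.  44.]
```

```bash
python3 -m inch '[[1,-0.03,0.001,0,0],[1,-0.06,0.001,0,0],[1,-0.08,0.001,0,0],[1,-0.08,0.001,0.0,0],[1,-0.08,0.001,0,0]]' 25 >/dev/null
python3 -m inch '[[1,0,0,0.02,0],[1,0,0,0.04,0],[1,0,0,0.062,0],[1,0,0,0.062,0],[1,0,0,0.062,0]]'
python3 -c "
from h import *
go(W[3]+AX*.044,.066,119.3)
held(.05,.02)"
```

```text
time: 20.23
eef_pos: [0.4415, 0.3539, 0.0641]
tcp_rot: [-0.25, 0.968, -0.001, -0.003]
contact_force: [0.7, -0.8, -1.2]
opening: 0.424
finger_force: 39.7
t 20.23 pos [0.4415 0.3539 0.0641] yaw 118.97 q [ 0.5   0.25  1.96  0.    0.94 -1.58] F [ 0.7 -0.8 -1.2] open 0.424 ff 39.691156315093394 | shift mm [33.8  0.3 -1.7] turn -0.3
TCP [0.4415 0.3539 0.0641]
z -0.044 n 23 along -AX(tool x) [44. 49.] row [-12.  19.]
z -0.036 n 50 along -AX(tool x) [12. 48.] row [-21.  15.]
z -0.028 n 56 along -AX(tool x) [10. 47.] row [-19.  23.]
z -0.02 n 38 along -AX(tool x) [ 3. 29.] row [-21.  12.]
z -0.012 n 44 along -AX(tool x) [ 7. 28.] row [-20.  15.]
z -0.004 n 39 along -AX(tool x) [ 8. 26.] row [-23.  17.]
z 0.004 n 58 along -AX(tool x) [ 3. 24.] row [-26.  26.]
z 0.012 n 57 along -AX(tool x) [ 4. 23.] row [-29.  30.]
z 0.02 n 57 along -AX(tool x) [ 1. 19.] row [-30.  28.]
z 0.028 n 60 along -AX(tool x) [-3. 20.] row [-29.  32.]
z 0.036 n 65 along -AX(tool x) [-1. 19.] row [-31.  26.]
z 0.044 n 53 along -AX(tool x) [-6. 15.] row [-41.  40.]
```

```bash
python3 -m inch '[[1,0.01,0,0,0],[1,0.02,0,-0.003,0],[1,0.031,0,-0.004,0],[1,0.041,0,-0.003,0],[1,0.051,0,-0.002,0]]'
python3 -c "
from h import *
go(W[3]+AX*.044,.066,119.3)
held(.06,.044)"
```

```text
time: 20.7
eef_pos: [0.4034, 0.3318, 0.0736]
tcp_rot: [-0.25, 0.968, 0.001, 0.007]
contact_force: [4.4, -1.5, 5.9]
opening: 0.423
finger_force: 34.0
t 20.7 pos [0.4034 0.3318 0.0736] yaw 119.0 q [ 0.49  0.14  2.07 -0.    0.92 -1.58] F [ 4.4 -1.5  5.9] open 0.423 ff 33.96254330989905 | shift mm [-10.1   1.1   7.8] turn -0.3
TCP [0.4034 0.3318 0.0736]
z -0.03 n 28 along -AX(tool x) [-18.   9.] row [-18.   9.]
z -0.022 n 31 along -AX(tool x) [-20.  14.] row [-20.   9.]
z -0.014 n 30 along -AX(tool x) [-18.  20.] row [-19.  10.]
z -0.006 n 34 along -AX(tool x) [-4. 24.] row [-22.   7.]
z 0.002 n 34 along -AX(tool x) [ 4. 31.] row [-26.  30.]
z 0.01 n 51 along -AX(tool x) [ 2. 39.] row [-29.  19.]
z 0.018 n 64 along -AX(tool x) [ 4. 39.] row [-30.  26.]
z 0.026 n 74 along -AX(tool x) [-1. 37.] row [-30.  27.]
z 0.034 n 51 along -AX(tool x) [-0. 29.] row [-28.  29.]
z 0.042 n 53 along -AX(tool x) [-5. 16.] row [-45.  45.]
```

```bash
python3 -m inch '[[1,0.006,0,0.002,0],[1,0.013,0,0.006,0],[1,0.02,0,0.010,0],[1,0.027,0,0.014,0],[1,0.029,0,0.017,0]]'
python3 -c "
from h import *
go(W[3]+AX*.044,.066,119.3)
c=held(.06,.044)
cv2.imwrite('pics/s7.png',cv2.resize(c['pixels'][120:240,140:290,::-1],None,fx=4,fy=4))"
```

```text
time: 21.17
eef_pos: [0.3763, 0.3174, 0.0571]
tcp_rot: [-0.25, 0.968, 0.0, 0.004]
contact_force: [-5.5, -4.5, 29.6]
opening: 0.412
finger_force: 27.2
t 21.17 pos [0.3763 0.3174 0.0571] yaw 119.0 q [ 0.49  0.11  2.14 -0.    0.89 -1.58] F [-5.5 -4.5 29.6] open 0.412 ff 27.16097633354366 | shift mm [-41.    0.6  -8.7] turn -0.3
TCP [0.3763 0.3174 0.0571]
z -0.013 n 58 along -AX(tool x) [-19.  43.] row [-18.  12.]
z -0.005 n 67 along -AX(tool x) [-27.  40.] row [-20.  17.]
z 0.003 n 88 along -AX(tool x) [-11.  30.] row [-24.  24.]
z 0.011 n 73 along -AX(tool x) [-25.  13.] row [-29.  25.]
z 0.019 n 53 along -AX(tool x) [-26.  12.] row [-30.  31.]
z 0.027 n 40 along -AX(tool x) [-6. 14.] row [-30.  32.]
z 0.035 n 28 along -AX(tool x) [-1. 14.] row [-29.  29.]
z 0.043 n 53 along -AX(tool x) [-6. 17.] row [-45.  37.]
```

View pics/s7.png

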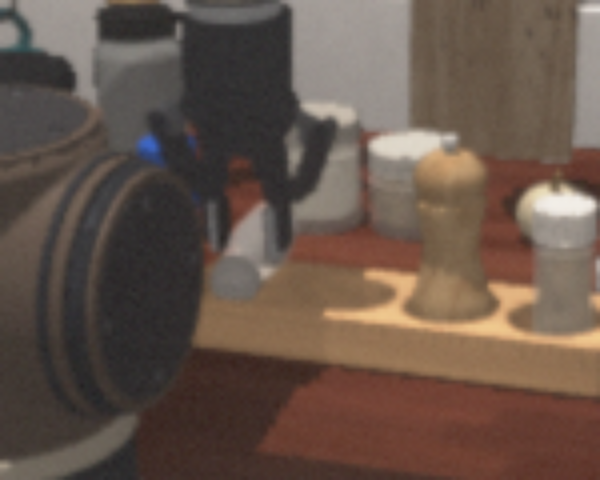

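The picture shows the shaker over-rotated, with its dome (crop 235,275) now the lower end. I'll lift it and measure the tilt before turning it back.

```bash
python3 -m inch '[[1,0,0,-0.02,0],[1,0,0,-0.05,0],[1,0,0,-0.09,0],[1,0,0,-0.12,0],[1,0,0,-0.12,0]]' 60
python3 -m inch '[[1,0,0,0,0],[1,0,0,0,0]]'
cat >> h.py <<'E'
def axis():
    c=held(.09,ctrl.get_state()["eef_pos"][2]-.05);t=ctrl.get_state()["eef_pos"];o=np.array(c["xyz"])
    for f in(ctrl.tip_of,ctrl.spot_in):
        for q in f("shaker",c)[:2]:
            d=ray(c,q["at"]);k=((t[:2]-o[:2])@ROW)/(d[:2]@ROW);p=o+k*d-t
            print(f.__name__,np.round(q["at"]),round(q["score"],2),"x,z rel TCP",np.round(p[:2]@-AX,3),np.round(p[2],3))
    return c
E
python3 -c "
from h import *
axis()"
```

```text
time: 21.63
eef_pos: [0.3772, 0.3184, 0.1803]
tcp_rot: [-0.25, 0.968, 0.002, 0.007]
contact_force: [0.3, 1.3, -0.6]
opening: 0.379
finger_force: 55.1
time: 21.8
eef_pos: [0.373, 0.3159, 0.1711]
tcp_rot: [-0.25, 0.968, -0.0, -0.0]
contact_force: [-0.3, 0.0, -1.6]
opening: 0.375
finger_force: 55.0
TCP [0.373  0.3159 0.1711]
z -0.026 n 18 along -AX(tool x) [-9. 38.] row [-13.   4.]
z -0.018 n 50 along -AX(tool x) [-23.  42.] row [-17.   9.]
z -0.01 n 67 along -AX(tool x) [-26.  44.] row [-19.  11.]
z -0.002 n 78 along -AX(tool x) [-31.  42.] row [-20.  18.]
z 0.006 n 98 along -AX(tool x) [-8. 32.] row [-26.  23.]
z 0.014 n 50 along -AX(tool x) [-21.  12.] row [-28.  26.]
z 0.022 n 41 along -AX(tool x) [-8. 15.] row [-29.  27.]
z 0.03 n 45 along -AX(tool x) [-2. 14.] row [-29.  29.]
z 0.038 n 42 along -AX(tool x) [-3. 16.] row [-33.  33.]
z 0.046 n 42 along -AX(tool x) [-7. 17.] row [-45.  41.]
call [205. 139.] 0.7 x,z rel TCP -0.035 0.005
call [198. 148.] 0.64 x,z rel TCP 0.012 -0.006
```

```bash
python3 -m inch '[[1,-0.03,0,0,0],[1,-0.06,0,0,0],[1,-0.066,0,0,0],[1,-0.066,0,0.02,0],[1,-0.066,0,0.04,0]]' >/dev/null
python3 -m inch '[[1,0,0,0.02,0],[1,0,0,0.045,0],[1,0,0,0.053,0],[1,0,0,0.053,0],[1,0,0,0.053,0]]'
python3 -c "
from h import *
go(W[3]+AX*.044,.066,119.3)
c=axis()
cv2.imwrite('pics/s8.png',cv2.resize(c['pixels'][110:230,140:290,::-1],None,fx=5,fy=5))"
```

```text
time: 22.78
eef_pos: [0.4314, 0.3481, 0.0777]
tcp_rot: [-0.25, 0.968, -0.0, -0.001]
contact_force: [0.3, 0.1, -0.9]
opening: 0.378
finger_force: 55.2
t 22.78 pos [0.4314 0.3481 0.0777] yaw 118.96 q [ 0.5   0.2   1.98  0.    0.96 -1.58] F [ 0.3  0.1 -0.9] open 0.378 ff 55.18298386596143 | shift mm [22.1  0.4 11.8] turn -0.3
TCP [0.4314 0.3481 0.0777]
z -0.05 n 141 along -AX(tool x) [24. 63.] row [-77.  34.]
z -0.042 n 104 along -AX(tool x) [25. 66.] row [-70.  37.]
z -0.026 n 16 along -AX(tool x) [-10.  41.] row [-12.  75.]
z -0.018 n 39 along -AX(tool x) [-15.  43.] row [-18.  12.]
z -0.01 n 64 along -AX(tool x) [-24.  45.] row [-19.  74.]
z -0.002 n 73 along -AX(tool x) [-15.  40.] row [-20.  74.]
z 0.006 n 101 along -AX(tool x) [-10.  29.] row [-26.  78.]
z 0.014 n 59 along -AX(tool x) [-17.  16.] row [-28.  83.]
z 0.022 n 70 along -AX(tool x) [-8. 18.] row [-28.  86.]
z 0.03 n 53 along -AX(tool x) [-13.  15.] row [-28.  87.]
z 0.038 n 37 along -AX(tool x) [-3. 16.] row [-30.  35.]
z 0.046 n 35 along -AX(tool x) [-7. 17.] row [-44.  43.]
call [215. 163.] 0.67 x,z rel TCP -0.032 0.005
call [209. 170.] 0.72 x,z rel TCP 0.011 -0.002
```

View pics/s8.png

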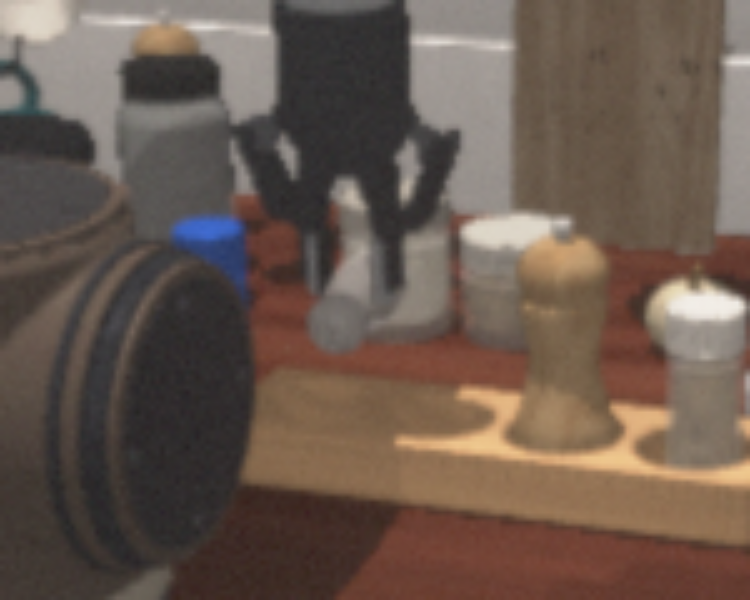

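The dome (crop 338,322) points toward the robot, slightly below horizontal, with the body behind it held low in the fingers. I'll lower it so the caddy's back edge lifts the dome.

```bash
python3 -m inch '[[1,0,0,0.008,0],[1,0,0,0.016,0],[1,0,0,0.022,0],[1,0,0,0.027,0],[1,0,0,0.027,0]]'
python3 -c "
from h import *
axis()"
```

```text
time: 23.35
eef_pos: [0.438, 0.3511, 0.055]
tcp_rot: [-0.25, 0.968, 0.002, 0.008]
contact_force: [5.3, 2.5, 6.4]
opening: 0.289
finger_force: 53.1
TCP [0.438  0.3511 0.055 ]
z -0.05 n 25 along -AX(tool x) [38. 54.] row [-72.  20.]
z -0.042 n 87 along -AX(tool x) [37. 63.] row [-72.  29.]
z -0.034 n 111 along -AX(tool x) [-11.  68.] row [-70.  32.]
z -0.026 n 198 along -AX(tool x) [-4. 72.] row [-72.  36.]
z -0.018 n 85 along -AX(tool x) [-19.  63.] row [-57.  30.]
z -0.01 n 43 along -AX(tool x) [-16.  44.] row [-17.  14.]
z -0.002 n 58 along -AX(tool x) [-7. 45.] row [-16.  18.]
z 0.006 n 70 along -AX(tool x) [-2. 39.] row [-24.  25.]
z 0.014 n 40 along -AX(tool x) [-2. 29.] row [-24.  73.]
z 0.022 n 45 along -AX(tool x) [-3. 13.] row [-24.  79.]
z 0.03 n 49 along -AX(tool x) [-6. 17.] row [-24.  80.]
z 0.038 n 65 along -AX(tool x) [-2. 22.] row [-34.  84.]
z 0.046 n 39 along -AX(tool x) [-6. 21.] row [-41.  82.]
call [220. 183.] 0.78 x,z rel TCP -0.057 -0.048
call [237. 201.] 0.57 x,z rel TCP -0.203 -0.167
call [213. 182.] 0.46 x,z rel TCP -0.004 -0.023
```

```bash
python3 -m inch '[[0.3,0,0,0,0],[0.2,0,0,0,0],[0.2,0,0,0,0],[0.2,0,0,0,0]]' 40
python3 -c "
from h import *
go(W[3]+AX*.044,.066,119.3)
axis()"
```

```text
time: 23.83
eef_pos: [0.4307, 0.3478, 0.0502]
tcp_rot: [-0.25, 0.968, -0.0, -0.001]
contact_force: [-0.8, -0.1, 0.2]
opening: 0.8
finger_force: 0.0
t 23.83 pos [0.4307 0.3478 0.0502] yaw 118.97 q [ 0.5   0.25  1.99  0.    0.91 -1.58] F [-0.8 -0.1  0.2] open 0.8 ff 0.0 | shift mm [ 21.5   0.3 -15.7] turn -0.3
TCP [0.4307 0.3478 0.0502]
z -0.05 n 9 along -AX(tool x) [-86. -65.] row [-36.  -4.]
z -0.042 n 55 along -AX(tool x) [12. 48.] row [-74.  26.]
z -0.034 n 100 along -AX(tool x) [-14.  57.] row [-77.  29.]
z -0.026 n 130 along -AX(tool x) [-15.  62.] row [-73.  31.]
z -0.018 n 214 along -AX(tool x) [-4. 70.] row [-73.  36.]
z -0.01 n 40 along -AX(tool x) [-25.  32.] row [-15.  10.]
z -0.002 n 43 along -AX(tool x) [-13.  35.] row [-13.  17.]
z 0.006 n 64 along -AX(tool x) [-3. 32.] row [-39.  39.]
z 0.014 n 55 along -AX(tool x) [-5. 26.] row [-44.  57.]
z 0.022 n 43 along -AX(tool x) [-8. 14.] row [-46.  74.]
z 0.03 n 43 along -AX(tool x) [-7. 13.] row [-46.  78.]
z 0.038 n 55 along -AX(tool x) [-7. 16.] row [-46.  81.]
z 0.046 n 28 along -AX(tool x) [-1. 17.] row [-50.  84.]
call [218. 184.] 0.67 x,z rel TCP -0.046 -0.037
call [212. 180.] 0.57 x,z rel TCP -0.002 -0.009
```

```bash
python3 -m inch '[[0.2,-0.004,0,0.01,0],[0.2,-0.004,0,0.02,0],[0.2,-0.004,0,0.028,0],[0.2,-0.004,0,0.032,0],[0.2,-0.004,0,0.032,0]]'
python3 -m inch '[[0.3,0,0,0,0],[0.5,0,0,0,0],[1,0,0,0,0],[1,0,0,0,0],[1,0,0,0,0]]' 40
python3 -c "
from h import *
axis()"
```

```text
time: 24.4
eef_pos: [0.434, 0.3496, 0.0171]
tcp_rot: [-0.25, 0.968, -0.0, -0.002]
contact_force: [-1.2, -1.3, 0.1]
opening: 0.802
finger_force: 0.0
time: 24.82
eef_pos: [0.4359, 0.3507, 0.0201]
tcp_rot: [-0.25, 0.968, 0.0, 0.001]
contact_force: [-0.7, 0.7, 1.3]
opening: 0.453
finger_force: 39.4
TCP [0.4359 0.3507 0.0201]
z -0.026 n 50 along -AX(tool x) [-87. -61.] row [-54.  -5.]
z -0.018 n 6 along -AX(tool x) [36. 44.] row [-69. -51.]
z -0.01 n 72 along -AX(tool x) [37. 56.] row [-76.  28.]
z -0.002 n 93 along -AX(tool x) [37. 65.] row [-75.  31.]
z 0.006 n 127 along -AX(tool x) [ 6. 70.] row [-72.  31.]
z 0.014 n 196 along -AX(tool x) [10. 64.] row [-70.  36.]
z 0.022 n 53 along -AX(tool x) [ 3. 38.] row [-31.  32.]
z 0.03 n 68 along -AX(tool x) [-5. 40.] row [-29.  33.]
z 0.038 n 83 along -AX(tool x) [-0. 36.] row [-32.  36.]
z 0.046 n 35 along -AX(tool x) [-7. 30.] row [-42.  57.]
call [221. 174.] 0.75 x,z rel TCP -0.071 0.015
call [218. 184.] 0.55 x,z rel TCP -0.045 -0.008
call [212. 180.] 0.63 x,z rel TCP 0.0 0.019
call [280. 186.] 0.31 x,z rel TCP -0.771 -0.293
```

```bash
python3 -m inch '[[1,0,0,0,0],[1,0,0,0,0],[1,0,0,-0.02,0],[1,0,0,-0.045,0],[1,0,0,-0.075,0]]' 70
python3 -m inch '[[1,0,0,-0.035,0],[1,0,0,-0.07,0],[1,0,0,-0.105,0],[1,0,0,-0.135,0],[1,0,0,-0.15,0]]'
python3 -m inch '[[1,0,0,0,0],[1,0,0,0,0],[1,0,0,0,0],[1,0,0,0,0],[1,0,0,0,0]]'
python3 -c "
from h import *
c=axis();save(c,'fin')
a=cv2.resize(c['pixels'][90:210,150:270,::-1],None,fx=5,fy=5)
cv2.imwrite('pics/s9.png',a)"
```

```text
time: 25.38
eef_pos: [0.433, 0.3489, 0.092]
tcp_rot: [-0.25, 0.968, -0.001, -0.004]
contact_force: [-0.0, 0.3, -0.8]
opening: 0.433
finger_force: 69.4
time: 25.8
eef_pos: [0.4363, 0.3508, 0.2483]
tcp_rot: [-0.25, 0.968, 0.0, 0.002]
contact_force: [1.2, -0.7, -1.0]
opening: 0.445
finger_force: 69.4
time: 26.22
eef_pos: [0.4344, 0.3497, 0.2416]
tcp_rot: [-0.25, 0.968, -0.001, -0.002]
contact_force: [0.0, 0.0, -2.2]
opening: 0.44
finger_force: 69.4
TCP [0.4344 0.3497 0.2416]
z -0.026 n 3 along -AX(tool x) [-33. -22.] row [-5.  5.]
z -0.018 n 20 along -AX(tool x) [-30.  -6.] row [-14.   2.]
z -0.01 n 25 along -AX(tool x) [-35.   3.] row [-17.  13.]
z -0.002 n 38 along -AX(tool x) [-7. 14.] row [-24.  24.]
z 0.006 n 55 along -AX(tool x) [ 2. 19.] row [-30.  28.]
z 0.014 n 59 along -AX(tool x) [ 2. 34.] row [-30.  32.]
z 0.022 n 67 along -AX(tool x) [-1. 38.] row [-31.  31.]
z 0.03 n 76 along -AX(tool x) [-0. 41.] row [-30.  28.]
z 0.038 n 72 along -AX(tool x) [ 2. 38.] row [-34.  38.]
z 0.046 n 48 along -AX(tool x) [-5. 28.] row [-47.  44.]
call [213. 111.] 0.6 x,z rel TCP -0.03 -0.005
call [252. 181.] 0.44 x,z rel TCP -0.367 -0.34
```

View pics/s9.png

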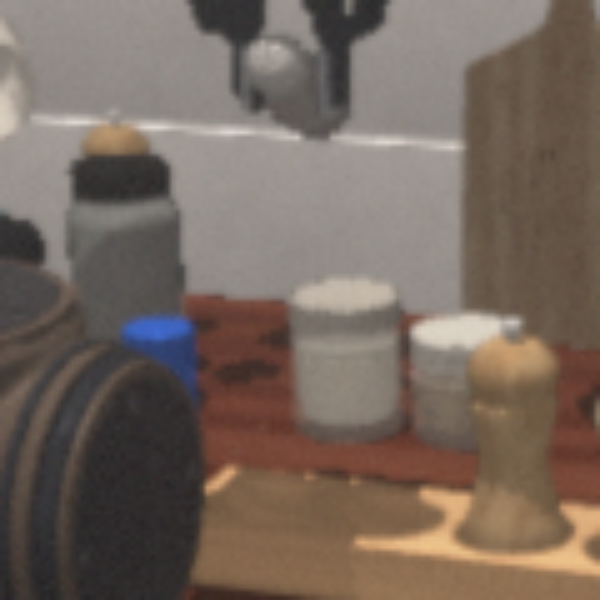

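The shaker hangs clear with its dome up (crop 270,60) at about 60 degrees and its underside near 0.23 m. The mill is still upright in its well. I'm handing the job in.

```bash
python3 -c "
from h import *
print(ctrl.sign_off())"
```

```text
the job is handed in; nothing more can be done
None
```

The job is handed in: the mill now stands upright in well1 and the jar in well0, and the shaker is held still at about 60° from upright, dome up, with its underside roughly 0.23 m above the worktop (by camera measurement; no verdict was shown).

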